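# Tighten the biscuit-base press with the ratchet wrench

## Robot

A 7-joint arm with a two-finger parallel gripper is mounted at the origin on a cart in front of the work surface, level with it; the furniture and walls round the work are solid. World frame = base frame: x ahead of the robot, y to its left, z up, the work surface at z = 0. Lengths are in m, angles in rad, forces in N, time in s.
With the tool pointing down it reaches from about 0.4 to 0.925 m from the base axis. Payload 4.1 kg.
Tool frame: the origin (TCP) lies at the very end of the fingers, on their centre line; the grasp point (between the pads) lies 19 mm behind it (grip_point_offset is the distance from the TCP to the grasp point, in m); z points along the fingers, y is the line along which they close (so a half turn about z gives the same grasp; the last joint's range is limited). The gripper opens to 85 mm and grips with 20 to 120 N. Pads are 22 mm wide; open, the fingers measure 114 mm over their backs; the gripper's body (76 mm by 85 mm) begins 54 mm behind the grasp point. The pads swing forward as they close: fully open they stand 13 mm farther back than shut.
Start: joints at [1.205, 0.398, 0.045, 1.537, -0.019, 1.207, -0.051], TCP at [0.171, -0.627, 0.231] pointing down, gripper open.
Joint ranges: [-2.82, 2.82], [-0.49, 2.23], [-1.37, 1.46], [0, 2.46], [-1.36, 4.5], [0.23, 2], [-2.94, 2.94]. Speed limits (rad/s): [2.57, 2.57, 3.14, 3.14, 3.14, 3.14, 3.14].

## Interface

Orientations are given as a rotation vector (axis times angle).
In Python, from station import * gives the robot as it stands. The module is installed in compiled form; this text tells all that it offers.
- The arm moves only by the tool send_rows, never from a script. Its argument "commands" is text: rows parted by semicolons, each of 6 numbers parted by spaces: the shift along the tool's x, y, z in m, then the turn, a rotation vector about the tool's x, y, z in degrees. A call has 1 to 5 rows; each row shifts and turns the commanded pose from where the row before left it, along the tool's axes as they then stand; what a row does not reach is not made up. A row lasts 1/10 s, in which the tool goes at most 50 mm and 8.59 degrees, less where a joint would pass 70% of its speed; a pose out of reach is approached as far as the arm can. A call is refused whole if a number of a shift passes 0.05 or a number of a turn 8.59, either way. A call with a gripper value outside its range is refused whole. "jaw" is the opening in per cent of the stroke, from 0 (shut) to 100 (fully open), set as the call begins (left out, the last holds). The fingers move at their own pace and stop on an object; the grip force is fixed at half the most. Time passes only in rows, so rows that do not move let the fingers close. It gives the time, the measured TCP pose, the force, the opening and the grip force at its end, in the units of the state.
- sense(): the state, without advancing time (a new reading comes with each control period).
- get_image(name): name is "scene" or "top" or "wrist"; returns a dict with "image" (480x640x3 uint8, red, green, blue), "K" (3x3 intrinsics, pixels), "eye" and "attitude" of the camera in the world. Camera axes: x right, y down, z forward; pixel columns grow to the right and rows downward; lengths in m; the calibration is good to about 2 mm. A picture is of the moment at which its call begins. There is no depth.
- job_done(): hands the job in; it is judged then, once.
The state is a dict: "time": time; "joints": joint angles; "dq": joint speeds; "joint_efforts": joint torques, N m; "tcp_pos": TCP position; "eef_rot": TCP orientation; "force": force on the tool from outside, world axes, zero at the start; "wrist_torque": the same for the moment, N m; "opening": finger opening in m; "gripper_force": force on a finger pad.
Only numpy, scipy, OpenCV 4.12 (cv2) and the standard library are available. Lean on these libraries where they do the work, as an engineer would, in place of code of your own. Each camera call takes 0.05 s, during which the arm holds its last target. There are 200 camera calls.

## Task

Tighten the toothed nut of the biscuit press fully, until the nut stops turning, with the ratchet wrench that stands on edge in its rack. First lay the wrench down flat on the bare table with its riveted face up and let go of it; then take it again, put its ring over the nut and swing it back and forth, clockwise to tighten, keeping it on the nut until the nut is tight. Then let go and leave the wrench lying flat on the nut; do not touch the nut with the fingers and leave the sauce bottles and the shaker where they are.

Things in the scene. Friction and masses are not known exactly. Their poses are not given: they have to be found in the camera images.
- wrench_grip (a point): centre of the ratchet wrench's straight black handle (24 mm wide, 18 mm thick), half-way through it, 105 mm from the ring's axis: the place to grip. Axes: x along the handle towards the ring, y across the handle's width, z out of the riveted face, which must look up in use. At the start the wrench stands on edge: x and z level, z to the robot's left. Loose, about 0.26 kg, heaviest at the ring
- wrench_head (a point): centre of the wrench's steel ring (84 mm outside, 59 mm bore, 20 mm thick), on its axis, 10 mm from either face; axes as wrench_grip. Three spring pawls in the bore catch the nut's teeth when the wrench turns clockwise from above with the riveted face up, and slip over them when it swings back. They give way by themselves as the ring is pressed down over the nut with a few N
- wrench_end (a point): far end of the wrench's handle, 170 mm from the ring's axis, half-way through its thickness; axes as wrench_grip. The face with three round rivets on the ring is the top; the other face is plain. Upside down the wrench only loosens
- rack: fixed steel rack, base 230 x 64 x 8 mm; origin mid-underside, x along it. Cheeks at x = +60 mm (40 mm long, tops 50 mm over the table) hold the ring's lower edge, prongs at x = -92 mm (20 mm long, tops 66 mm) hold the handle's end; between x = -80 and +10 mm the handle is free, centre line 50 mm over the table. Lift the wrench straight up 60 mm to clear it
- press: fixed press, base 130 x 140 x 14 mm; origin mid-underside, z up along the nut's axis. Four guide rods with 16 mm caps stand at x = +-48, y = +-50 mm, 119 mm high. A plate 116 x 120 mm lies below the nut. With the wrench's handle along the press's -x (to the robot) it can swing about 0.5 rad either way before the handle meets a rod
- nut_mid (a point): on the axis of the press's nut, 10 mm above the flat collar (86 mm across) on which the wrench's ring rests: fully on, wrench_head is at this point. About 90 mm over the table, sinking 3 mm per rad as the nut tightens. Nut 54 mm across, 22 mm high above the collar, bevelled top, 12 saw teeth (0.52 rad apart), so up to 0.52 rad of a stroke may pass before the pawls catch
- press_nut (a joint): how far the nut is tightened, rad: it grows when the nut turns clockwise seen from above; it starts between 0 and 0.5 and comes to a hard stop at 1.8 (plate fully down). It turns against about 0.3 N m of friction (about 3 N at wrench_grip) and stays where it is left
- mill: bystander: small shaker with a grey cap, 44 mm across, 90 mm high
- sauce_mango: bystander: orange-yellow sauce squeeze bottle, 52 mm across, 178 mm high
- sauce_milk: bystander: cream-white sauce squeeze bottle, 52 mm across, 178 mm high

How it is judged:
By the outcome, as a careful person would: the job done as asked, in the order asked, and still so for the second after the job is handed in, with the robot touching nothing.
It also fails if it takes over 72 s, if anything falls off the work surface, if the arm or the gripper's body presses on something with over 40 N, if the wrist force passes 120 N, or if a joint passes its speed limit or range.

## Working session

There is one attempt and no reset: what is moved stays moved. The work goes in short steps, Python scripts to look and compute and a tool call to move; the robot and the scene stay as the last step left them, time stands still between calls to the robot, and variables do not carry over. Pictures are saved under pics/ and viewed, at most 10 in all, crops included, and the job is handed in when it is done.

Besides the shell and the picture viewer there is one more tool, called after "Emit:" as name(argument=value, ...) on one line, values as JSON. send_rows: Moves the arm, as the interface text tells. Its arguments: {"type":"object","properties":{"commands":{"type":"string"},"jaw":{"type":"number"}},"required":["commands"]}

```bash
mkdir -p pics; cat > h.py <<'E'
from station import *
import numpy as np, cv2
from scipy.spatial.transform import Rotation as R
def rot(a):
    a=np.array(a,float)
    return a if a.shape==(3,3) else (R.from_rotvec(a).as_matrix() if a.size==3 else R.from_quat(a).as_matrix())
def ray(im,u,v):
    d=rot(im["attitude"])@np.linalg.inv(im["K"])@np.array([u,v,1.]); return np.array(im["eye"]),d/np.linalg.norm(d)
def onz(im,u,v,z):
    e,d=ray(im,u,v); return e+d*(z-e[2])/d[2]
def proj(im,p):
    c=np.array(im["K"])@rot(im["attitude"]).T@(np.array(p)-np.array(im["eye"])); return c[:2]/c[2]
def save(im,n): cv2.imwrite("pics/"+n,cv2.cvtColor(im["image"],cv2.COLOR_RGB2BGR))
E
python3 - <<'E'
from h import *
for n in ["scene","top"]:
    im=get_image(n); save(im,n+"0.png"); print(n,im["K"],im["eye"],im["attitude"])
print(sense())
E
```

```text
scene [[489.76796676   0.         317.6097507 ]
 [  0.         489.76796676 236.17450488]
 [  0.           0.           1.        ]] [0.13372021 0.61585654 0.47776872] [-0.67651729  2.30103901 -1.49364132]
top [[609.3239165    0.         318.16028423]
 [  0.         609.3239165  244.94328462]
 [  0.           0.           1.        ]] [ 0.54223779 -0.08058652  1.07772361] [-2.19759567  2.24238232 -0.07699484]
{'time': 0.1, 'joints': array([ 1.20501834,  0.39913044,  0.04501397,  1.53775528, -0.01869631,
        1.20690587, -0.0506867 ]), 'dq': array([ 0.00131636, -0.00232723,  0.00053625, -0.00173632,  0.00025022,
        0.00022249, -0.00088887]), 'joint_efforts': array([ 3.81769540e-03, -4.76264834e+01,  1.37007114e+00, -2.54950100e+01,
        1.18717059e-02,  5.01942239e-03,  2.27402302e-05]), 'tcp_pos': array([ 0.17124092, -0.6264444 ,  0.23035831]), 'eef_rot': array([-3.11192776e+00, -4.17809633e-01,  5.54409164e-04]), 'force': array([0.71472037, 0.45172538, 0.95328989]), 'wrist_torque': array([ 0.00260829, -0.05410938, -0.00719162]), 'gripper_force': 0.0, 'opening': 0.08558160945731412}
```

View pics/scene0.png

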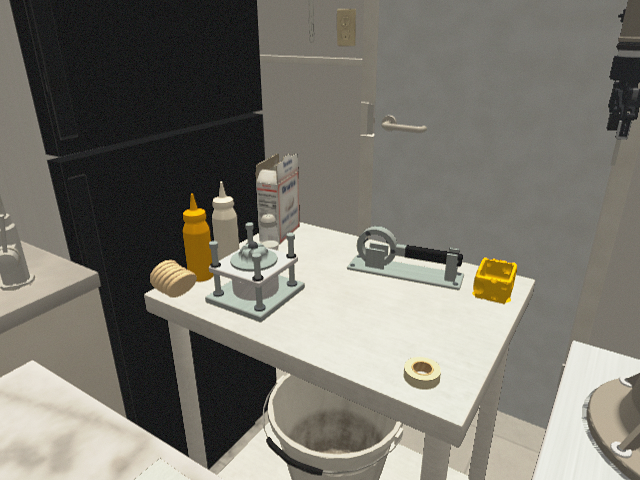

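View pics/top0.png

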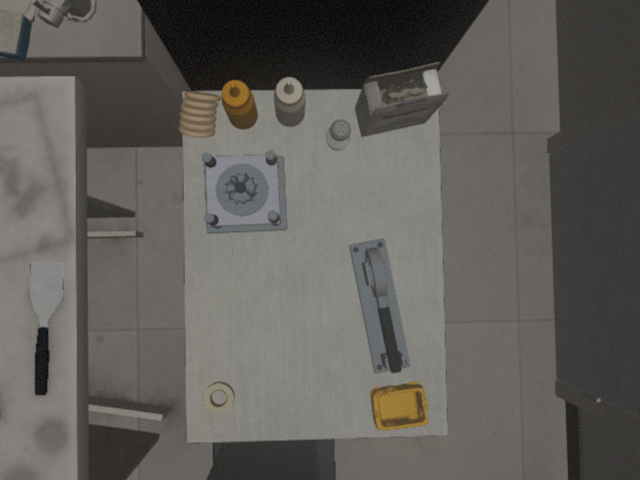

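Scene: the press is on the far left and the rack on the right, with the ring on the far side. In the top view the rod caps are near (208,159), (271,156), (274,216) and (211,219). The rack base corners are about (350,243), (384,238), (409,367) and (374,373), and the black handle runs (381,308) to (393,368).

```bash
python3 - <<'E'
from h import *
im=get_image("top"); g=im["image"].astype(int)
caps=[(208,159),(271,156),(274,216),(211,219)]
P=np.array([onz(im,*c,0.119) for c in caps]); c=P.mean(0); print("press",P.round(3).tolist(),c.round(4))
d=(P[0]+P[1]-P[2]-P[3]); print("yaw x",np.degrees(np.arctan2(d[1],d[0])),"spans",np.linalg.norm(P[0]-P[1]),np.linalg.norm(P[1]-P[2]))
B=np.array([onz(im,*q,0.008) for q in [(350,243),(384,238),(409,367),(374,373)]]); print("rack",B.round(3).tolist(),B.mean(0)); 
d=B[0]+B[1]-B[2]-B[3]; print("yaw",np.degrees(np.arctan2(d[1],d[0])),np.linalg.norm(d)/2)
m=((g.max(2)<60)).astype(np.uint8); m[:290]=0;m[375:]=0;m[:,:370]=0;m[:,410:]=0
n,l,s,ce=cv2.connectedComponentsWithStats(m); k=1+s[1:,4].argmax(); print(s[k],ce[k])
r=cv2.minAreaRect(np.argwhere(l==k)[:,::-1].astype(np.float32)); print(r)
print("handle",onz(im,*r[0],0.06))
bx=cv2.boxPoints(r);print([onz(im,*b,0.062).round(3).tolist() for b in bx])
for q in [(241,187)]: print("nut",onz(im,*q,0.1))
crop=im["image"][130:400,170:430]; cv2.imwrite("pics/c.png",cv2.cvtColor(cv2.resize(crop,None,fx=2.2,fy=2.2,interpolation=cv2.INTER_CUBIC),cv2.COLOR_RGB2BGR))
print(rot(sense()["eef_rot"]).round(3))
E
```

```text
press [[0.715, 0.057, 0.119], [0.718, -0.042, 0.119], [0.623, -0.045, 0.119], [0.62, 0.054, 0.119]] [0.6687 0.006  0.119 ]
yaw x 1.9078681268116737 spans 0.09906959330189 0.09510389210140871
rack [[0.582, -0.174, 0.008], [0.59, -0.234, 0.008], [0.362, -0.272, 0.008], [0.354, -0.21, 0.008]] [ 0.47193762 -0.2225411   0.008     ]
yaw 9.392273053384008 0.23094880849404623
[378 308  24  64 677] [389.51846381 340.0620384 ]
((389.1747741699219, 338.9780578613281), (65.46111297607422, 12.718826293945312), 76.50426483154297)
handle [ 0.4184984  -0.23092757  0.06      ]
[[0.47, -0.209, 0.062], [0.474, -0.23, 0.062], [0.368, -0.252, 0.062], [0.364, -0.232, 0.062]]
nut [0.67195867 0.00776194 0.1       ]
[[ 0.965  0.264 -0.   ]
 [ 0.264 -0.965  0.001]
 [-0.    -0.001 -1.   ]]
```

View pics/c.png

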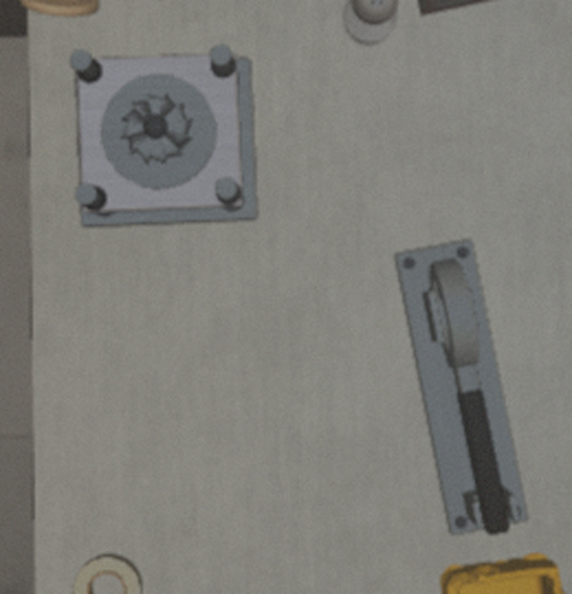

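Emit:
send_rows(commands="0.035 -0.031 0 0 0 0;0.035 -0.031 0 0 0 0;0.035 -0.031 0 0 0 0;0.035 -0.031 0 0 0 0;0.035 -0.031 0 0 0 0", jaw=70)

```text
time: 0.65
tcp_pos: [0.3, -0.4295, 0.2311]
eef_rot: [-3.114, -0.418, 0.0]
force: [0.6, -1.4, 0.4]
opening: 0.0599
gripper_force: 0.0
```

Emit:
send_rows(commands="0.035 -0.031 0 0 0 0;0.035 -0.031 0 0 0 0;0.035 -0.031 0 0 0 0;0.035 -0.031 0 0 0 0;0.035 -0.031 0 0 0 5.9")

```text
time: 1.15
tcp_pos: [0.4278, -0.234, 0.2313]
eef_rot: [3.131, 0.253, 0.0]
force: [0.7, -0.0, 0.3]
opening: 0.0598
gripper_force: 0.0
```

Emit:
send_rows(commands="0 0 0.03 0 0 0;0 0 0 0 0 0;0 0 0 0 0 0")

```text
time: 1.45
tcp_pos: [0.4262, -0.2363, 0.201]
eef_rot: [-3.131, -0.255, 0.003]
force: [-0.4, -0.6, 0.2]
opening: 0.0598
gripper_force: 0.0
```

```bash
cat >> h.py <<'E'
def plan(p,Rt,T=None):
    "tool-frame shift and turn (deg) from measured pose to world pose"
    s=sense(); A=rot(s["eef_rot"]); print("at",s["tcp_pos"].round(4),"axes",A.round(3).tolist(),"F",s["force"].round(1))
    print("shift",(A.T@(np.array(p)-s["tcp_pos"])).round(4),"turn",np.degrees(R.from_matrix(A.T@Rt).as_rotvec()).round(2))
def tool(yaw,roll=0):
    "tool down, tool x at world yaw (deg), then rolled about tool x (deg)"
    return (R.from_euler('z',yaw,degrees=True)*R.from_rotvec([np.pi,0,0])*R.from_rotvec([np.radians(roll),0,0])).as_matrix()
E
python3 - <<'E'
from h import *
plan([0.4276,-0.230,0.04],tool(9.4))
im=get_image("wrist"); save(im,"w1.png"); print(proj(im,[0.4276,-0.23,0.062]),proj(im,[0.531,-0.213,0.092]),proj(im,[0.3635,-0.2405,0.062]))
g=im["image"]; 
E
```

```text
at [ 0.4262 -0.2363  0.201 ] axes [[0.987, 0.162, -0.002], [0.162, -0.987, 0.0], [-0.002, -0.001, -1.0]] F [-0.4 -0.6  0.2]
shift [ 0.0027 -0.0059  0.161 ] turn [-0.04  0.11 -0.07]
[311.55777721 230.45458964] [309.73588214  90.39653642] [311.98637563 300.46391038]
```

View pics/w1.png

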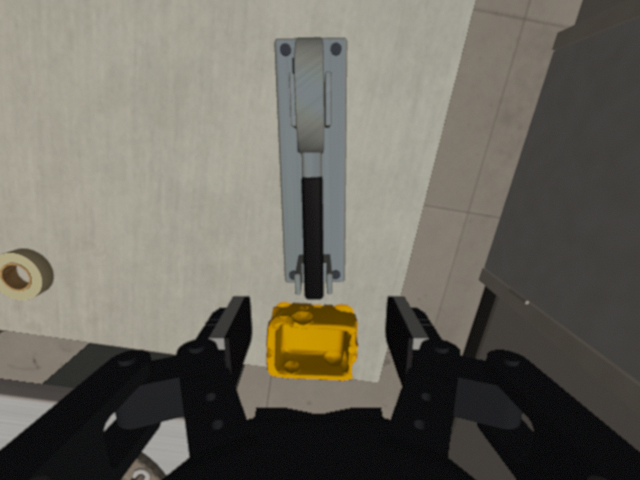

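The wrist view agrees with the estimate: the handle is at column 313 (predicted 312) and its end at row 298 (predicted 300). Going down to grasp.

Emit:
send_rows(commands="0.002 -0.005 0.045 0 0 0;0 0 0.045 0 0 0;0 0 0.045 0 0 0;0 0 0.03 0 0 0;0 0 0 0 0 0")

```text
time: 2.0
tcp_pos: [0.4252, -0.2307, 0.0336]
eef_rot: [-3.128, -0.253, 0.01]
force: [0.1, -0.5, -0.5]
opening: 0.0598
gripper_force: 0.0
```

Emit:
send_rows(commands="0 0 0 0 0 0;0 0 0 0 0 0;0 0 0 0 0 0;0 0 0 0 0 0;0 0 0 0 0 0", jaw=0)

```text
time: 2.5
tcp_pos: [0.4302, -0.2315, 0.0387]
eef_rot: [3.128, 0.257, 0.006]
force: [-1.2, 0.6, 6.7]
opening: 0.0173
gripper_force: 59.0
```

Emit:
send_rows(commands="0 0 0 0 0 0;0 0 0 0 0 0;0 0 -0.01 0 0 0;0 0 -0.01 0 0 0;0 0 -0.01 0 0 0")

```text
time: 3.0
tcp_pos: [0.4283, -0.2304, 0.0674]
eef_rot: [3.131, 0.257, 0.0]
force: [0.9, 0.0, -2.4]
opening: 0.0166
gripper_force: 58.5
```

Emit:
send_rows(commands="0 0 -0.02 0 0 0;0 0 -0.03 0 0 0;0 0 -0.03 0 0 0;0 0 -0.01 0 0 0;0 -0.02 0 0 0 0")

```text
time: 3.5
tcp_pos: [0.4265, -0.2136, 0.1585]
eef_rot: [3.128, 0.25, 0.007]
force: [-1.2, 1.1, -3.1]
opening: 0.0168
gripper_force: 58.7
```

Emit:
send_rows(commands="0.007 -0.04 0 0 0 0;0.007 -0.04 0 0 0 0;0.007 -0.04 0 0 0 0;0.007 -0.04 0 0 0 0;0 -0.04 0 0 0 5")

```text
time: 4.0
tcp_pos: [0.4199, -0.0069, 0.156]
eef_rot: [-3.139, -0.117, -0.0]
force: [0.8, 1.3, -2.1]
opening: 0.0168
gripper_force: 58.9
```

Emit:
send_rows(commands="0 0 0 8 0 4.4;0 0 0 8 0 0;0 0 0 8 0 0;0 0 0 8 0 0;0 0 0 8 0 0")

```text
time: 4.5
tcp_pos: [0.4205, -0.0098, 0.1565]
eef_rot: [-2.449, -0.003, 0.004]
force: [-0.4, -0.3, -3.6]
opening: 0.0168
gripper_force: 59.3
```

```bash
python3 - <<'E'
from h import *
th=50; T=tool(0,th); c=np.array([0.43,0.0,0.05])
plan(c+T[:,2]*0.0145,T)
print(sense()["joints"].round(2),sense()["opening"])
im=get_image("scene"); save(im,"s2.png")
E
```

```text
at [ 0.4205 -0.0098  0.1565] axes [[1.0, 0.001, -0.004], [0.003, -0.769, 0.639], [-0.002, -0.639, -0.769]] F [-0.4 -0.3 -3.6]
shift [0.0098 0.0579 0.1024] turn [10.31  0.23  0.03]
[ 0.69  0.29 -0.34  2.08 -0.61  1.14 -0.85] 0.01677523077593959
```

View pics/s2.png

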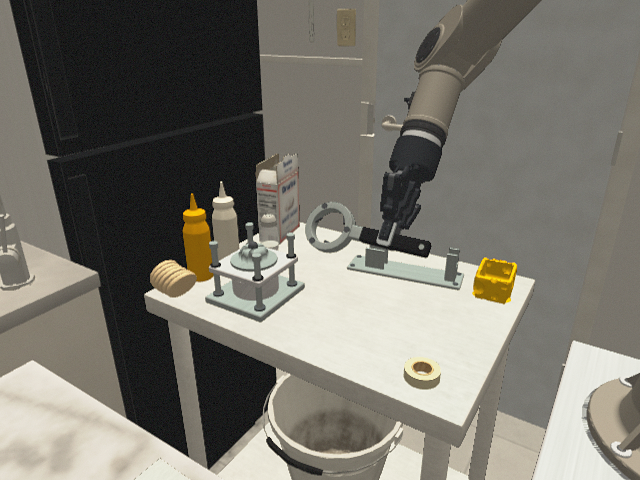

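The scene view shows the ring at (330,228) with its rivets facing up-left and the handle level. Rolling to about 55° and lowering.

Emit:
send_rows(commands="0.005 0.02 0.03 8 0 0;0.005 0.02 0.03 7 0 0;0 0 0 0 0 0")

```text
time: 4.85
tcp_pos: [0.4245, 0.0041, 0.0752]
eef_rot: [-2.18, 0.013, 0.03]
force: [-2.5, 0.5, -3.3]
opening: 0.0168
gripper_force: 59.4
```

```bash
python3 - <<'E'
from h import *
T=tool(0,55); c=np.array([0.43,0.0,0.036])
plan(c+T[:,2]*0.0145,T)
im=get_image("scene")["image"]; im2=get_image("top"); cv2.imwrite("pics/s3.png",cv2.cvtColor(im[150:350,200:500],cv2.COLOR_RGB2BGR))
E
```

```text
at [0.4245 0.0041 0.0752] axes [[1.0, -0.021, -0.016], [0.002, -0.573, 0.82], [-0.026, -0.82, -0.572]] F [-2.5  0.5 -3.3]
shift [0.0067 0.0344 0.0335] turn [-0.07  0.94 -1.18]
```

Emit:
send_rows(commands="0 0.0164 0.0114 0 0 0;0 0.0123 0.0086 0 0 0;0 0.0041 0.0029 0 0 0;0 0.0041 0.0029 0 0 0;0 0 0 0 0 0")

```text
time: 5.45
tcp_pos: [0.43, 0.0029, 0.0414]
eef_rot: [-2.192, -0.004, 0.006]
force: [-0.1, -0.3, -2.4]
opening: 0.0166
gripper_force: 59.4
```

Emit:
send_rows(commands="0 0.0025 0.0017 0 0 0;0 0 0 0 0 0")

```text
time: 5.65
tcp_pos: [0.4297, 0.0029, 0.0375]
eef_rot: [-2.191, -0.002, 0.007]
force: [-0.5, -0.6, -2.7]
opening: 0.0167
gripper_force: 59.4
```

Emit:
send_rows(commands="0 0.0025 0.0017 0 0 0;0 0 0 0 0 0")

```text
time: 5.85
tcp_pos: [0.4294, 0.0029, 0.034]
eef_rot: [-2.19, -0.002, 0.008]
force: [-1.4, -0.2, -3.1]
opening: 0.017
gripper_force: 59.4
```

Emit:
send_rows(commands="0 0.004 0.0028 0 0 0;0 0 0 0 0 0")

```text
time: 6.05
tcp_pos: [0.4292, 0.0029, 0.0288]
eef_rot: [-2.19, -0.002, 0.009]
force: [0.4, -0.3, -2.9]
opening: 0.0171
gripper_force: 59.4
```

Emit:
send_rows(commands="0 0.0025 0.0017 0 0 0;0 0 0 0 0 0")

```text
time: 6.25
tcp_pos: [0.4295, 0.0029, 0.0261]
eef_rot: [-2.19, -0.002, 0.008]
force: [0.2, 0.5, -3.1]
opening: 0.0167
gripper_force: 59.5
```

Emit:
send_rows(commands="0 0.002 0.0014 0 0 0;0 0 0 0 0 0")

```text
time: 6.45
tcp_pos: [0.4292, 0.0032, 0.0246]
eef_rot: [-2.188, -0.003, 0.008]
force: [-3.4, -2.4, 3.6]
opening: 0.017
gripper_force: 60.5
```

Contact made. Opening slightly and withdrawing along the fingers.

Emit:
send_rows(commands="0 0 0 0 0 0;0 0 0 0 0 0;0 0 0 0 0 0", jaw=31)

```text
time: 6.75
tcp_pos: [0.4297, 0.0027, 0.0238]
eef_rot: [-2.191, -0.002, 0.007]
force: [-1.1, -0.6, -1.7]
opening: 0.0263
gripper_force: 3.2
```

Emit:
send_rows(commands="0 0 -0.01 0 0 0;0 0 -0.01 0 0 0;0 0 -0.015 0 0 0;0 0 -0.02 0 0 0;0 0 -0.03 0 0 0")

```text
time: 7.25
tcp_pos: [0.4295, -0.0666, 0.074]
eef_rot: [-2.189, -0.003, 0.009]
force: [0.4, 0.3, -1.1]
opening: 0.0266
gripper_force: 0.5
```

```bash
python3 - <<'E'
from h import *
s=sense();print(s["tcp_pos"],s["force"])
a=get_image("scene"); b=get_image("top")
x=np.hstack([cv2.resize(a["image"][150:350,180:480],(400,267)),cv2.resize(b["image"][140:390,180:430],(267,267))])
cv2.imwrite("pics/s4.png",cv2.cvtColor(x,cv2.COLOR_RGB2BGR))
E
```

```text
[ 0.42949296 -0.0666195   0.0740016 ] [ 0.36215653  0.315546   -1.12497678]
```

View pics/s4.png

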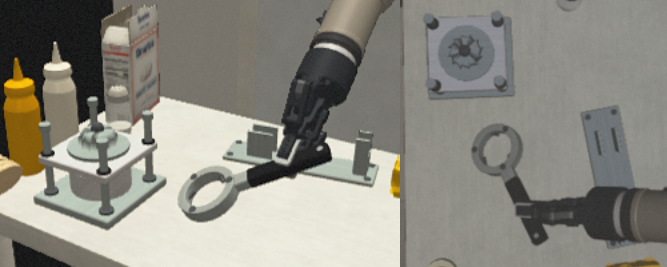

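The wrench followed the fingers. In the top panel the ring is at (497,150) and the handle is yawed towards the gripper, so the 26 mm gap is still pinching it. I'll lower, open wider, then withdraw.

Emit:
send_rows(commands="0 0.0085 0.006 0 0 0;0 0.0085 0.006 0 0 0;0 0.0085 0.006 0 0 0;0 0 0 0 0 0")

```text
time: 7.75
tcp_pos: [0.4287, -0.0652, 0.0404]
eef_rot: [-2.187, -0.001, 0.012]
force: [-0.2, 0.1, -2.0]
opening: 0.0265
gripper_force: 0.5
```

Emit:
send_rows(commands="0 0 0 0 0 0;0 0 0 0 0 0;0 0 0 0 0 0;0 0 0 0 0 0", jaw=55)

```text
time: 8.15
tcp_pos: [0.4302, -0.0664, 0.0425]
eef_rot: [-2.19, -0.003, 0.007]
force: [-0.8, 0.1, 0.4]
opening: 0.0471
gripper_force: 0.0
```

```bash
python3 - <<'E'
from h import *
a=get_image("scene"); b=get_image("top")
x=np.hstack([cv2.resize(a["image"][200:340,220:430],(420,280)),cv2.resize(b["image"][220:390,220:400],(296,280))])
cv2.imwrite("pics/s5.png",cv2.cvtColor(x,cv2.COLOR_RGB2BGR))
E
```

```text
(no output)
```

View pics/s5.png

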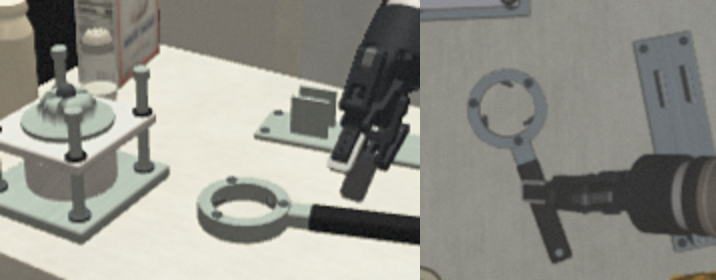

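The ring is now flat with its rivets up, and the handle is free. Withdrawing and straightening up.

Emit:
send_rows(commands="0 0 -0.015 0 0 0;0 0 -0.02 0 0 0;0 0 -0.03 0 0 0;0 0 -0.04 0 0 0;0 0 -0.04 0 0 0")

```text
time: 8.75
tcp_pos: [0.4306, -0.1852, 0.1274]
eef_rot: [-2.19, -0.003, 0.008]
force: [0.3, -0.1, 0.3]
opening: 0.0471
gripper_force: 0.0
```

Emit:
send_rows(commands="0 -0.03 -0.02 -8 0 0;0 -0.03 0 -8 0 0;0 -0.03 0 -8 0 0;0 -0.02 0 -8 0 0;0 0 0 -8 0 0")

```text
time: 9.25
tcp_pos: [0.4319, -0.1199, 0.2157]
eef_rot: [-2.894, -0.011, 0.001]
force: [0.4, 0.8, -0.5]
opening: 0.0471
gripper_force: 0.0
```

Emit:
send_rows(commands="0 0 0 -8 0 0;0 0 0 -7 0 0;0 0 0 0 0 0;0 0 0 0 0 0")

```text
time: 9.65
tcp_pos: [0.4306, -0.1218, 0.213]
eef_rot: [3.135, 0.009, -0.008]
force: [-0.7, -0.4, -0.8]
opening: 0.0472
gripper_force: 0.0
```

```bash
cat > m.py <<'E'
from h import *
def wrench(im,z,box):
    g=im["image"].astype(int); x0,x1,y0,y1=box
    m=np.zeros(g.shape[:2],np.uint8); m[y0:y1,x0:x1]=(g.max(2)<60)[y0:y1,x0:x1]
    n,l,s,c=cv2.connectedComponentsWithStats(m); k=1+s[1:,4].argmax()
    r=cv2.minAreaRect(np.argwhere(l==k)[:,::-1].astype(np.float32))
    b=cv2.boxPoints(r); W=np.array([onz(im,*q,z) for q in b])
    L=[np.linalg.norm(W[0]-W[1]),np.linalg.norm(W[1]-W[2])]
    ends=(W[[0,1]].mean(0),W[[2,3]].mean(0)) if L[0]<L[1] else (W[[1,2]].mean(0),W[[3,0]].mean(0))
    return s[k],L,ends
E
python3 - <<'E'
from m import *
s=sense(); print(s["tcp_pos"],s["joints"].round(2))
im=get_image("top"); save(im,"t6.png")
print(wrench(im,0.018,(250,345,255,400)))
im=get_image("wrist"); save(im,"w6.png")
E
```

```text
[ 0.4306072  -0.1218155   0.21301172] [ 0.47  0.06 -0.31  2.01  0.03  1.08 -1.42]
(array([279, 317,  26,  83, 622], dtype=int32), [np.float64(0.14050820445429188), np.float64(0.04310042868437206)], (array([ 0.45523823, -0.07018008,  0.018     ]), array([ 0.31486218, -0.06225353,  0.018     ])))
```

View pics/t6.png

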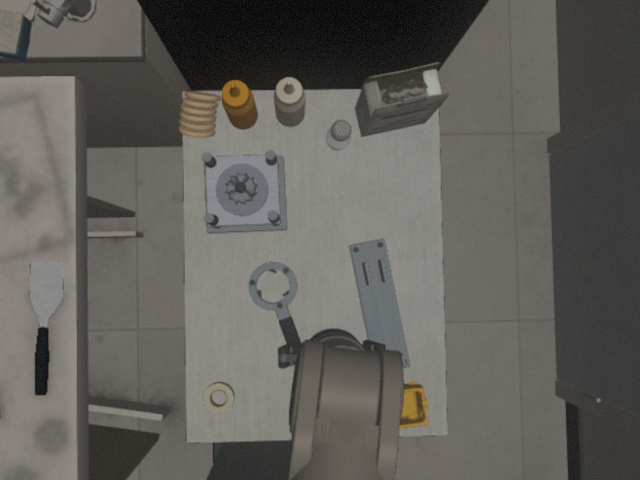

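The ring is at (273,287) and flat with rivets up; the handle runs from (283,318) under the arm. I'll refine using a circle fit and the wrist view.

```bash
python3 - <<'E'
from m import *
im=get_image("top"); g=cv2.cvtColor(im["image"],cv2.COLOR_RGB2GRAY)
c=cv2.resize(g[240:335,225:325],None,fx=4,fy=4,interpolation=cv2.INTER_CUBIC)
h=cv2.HoughCircles(c,cv2.HOUGH_GRADIENT,1.5,40,param1=80,param2=30,minRadius=60,maxRadius=110)
for x,y,r in h[0][:4]: print((225+x/4,240+y/4,r/4),onz(im,225+x/4,240+y/4,0.02))
hd=onz(im,273,287,0.02)
w=get_image("wrist"); W=w["image"].astype(int)
m=(W.max(2)<60).astype(np.uint8); n,l,s,ce=cv2.connectedComponentsWithStats(m)
for k in range(1,n):
    if s[k][4]>300:
        r=cv2.minAreaRect(np.argwhere(l==k)[:,::-1].astype(np.float32)); print(s[k],r)
for t in [0.06,0.105,0.17]:
    a=onz(im,297,344,.018)-hd; a/=np.linalg.norm(a); print(a, (hd+a*t).round(3), proj(w,hd+a*t))
E
```

```text
(np.float32(273.1875), np.float32(285.9375), np.float32(16.3125)) [ 0.50988154 -0.03767051  0.02      ]
[   0    0   77  195 9783] ((37.99999237060547, 96.99998474121094), (75.99998474121094, 193.99996948242188), 0.0)
[422  83  17  49 609] ((429.8160095214844, 107.08165740966797), (47.47343826293945, 13.657214164733887), 86.05481719970703)
[392  90  14  47 422] ((398.4356384277344, 113.35643005371094), (46.16972351074219, 9.552356719970703), 84.2894058227539)
[193 102  37  63 301] ((207.57281494140625, 129.9639892578125), (31.18730926513672, 62.7974967956543), 14.281096458435059)
[ 240  191   57  102 2254] ((269.0670166015625, 242.66192626953125), (103.17125701904297, 23.38718605041504), 67.52056884765625)
[410 253  47  37 643] ((433.4376525878906, 270.52215576171875), (34.96568298339844, 45.208152770996094), 84.47245788574219)
[    0   256   640   224 76595] ((319.5, 367.5), (223.0, 639.0), 90.0)
[-0.9289281  -0.36978756 -0.01870178] [ 0.452 -0.06   0.019] [251.43980768 197.16214858]
[-0.9289281  -0.36978756 -0.01870178] [ 0.411 -0.076  0.018] [270.24721553 237.97950104]
[-0.9289281  -0.36978756 -0.01870178] [ 0.35  -0.1    0.017] [295.05576092 291.82100588]
```

```bash
python3 - <<'E'
from m import *
w=get_image("wrist")
# blob spans top face plus a bit of the near side; use mid-height plane
a=onz(w,249.3,195,0.016);b=onz(w,288.8,290.3,0.016)
print(a,b,np.linalg.norm(a-b)); d=(a-b)/np.linalg.norm(a-b); yaw=np.degrees(np.arctan2(d[1],d[0])); print("yaw",yaw)
hd=np.array([0.5099,-0.0377,0.01]); 
print("yaw from head",np.degrees(np.arctan2(*(hd-b)[[1,0]])),"head-end",np.linalg.norm((hd-b)[:2]))
e=b[:2]; g=e+d[:2]*0.065; g2=hd[:2]-d[:2]*0.105; print("grip",g,g2)
plan([*((g+g2)/2),0.03],tool(yaw))
E
```

```text
[ 0.4540893  -0.05697405  0.016     ] [ 0.35164423 -0.09342746  0.016     ] 0.10873749826515983
yaw 19.58727329181013
yaw from head 19.39897070785269 head-end 0.167780922158364
grip [ 0.41288281 -0.07163671] [ 0.41097615 -0.07290044]
at [ 0.4306 -0.1236  0.2124] axes [[1.0, 0.001, -0.006], [0.001, -1.0, -0.007], [-0.006, 0.007, -1.0]] F [-0.1  0.5 -1.2]
shift [-0.0175 -0.0527  0.1821] turn [  0.36   0.4  -19.52]
```

Emit:
send_rows(commands="-0.017 -0.045 0 0 0 0;0 -0.007 0.03 0.4 0.4 -6.5;0 0 0.04 0 0 -6.5;0 0 0.04 0 0 -6.5;0 0 0.04 0 0 0", jaw=65)

```text
time: 10.4
tcp_pos: [0.4139, -0.0715, 0.0612]
eef_rot: [3.094, 0.538, 0.004]
force: [0.3, -0.7, 0.3]
opening: 0.0554
gripper_force: 0.0
```

Emit:
send_rows(commands="0 0 0.02 0 0 0;0 0 0 0 0 0;0 0 0 0 0 0")

```text
time: 10.7
tcp_pos: [0.4141, -0.0711, 0.0426]
eef_rot: [3.095, 0.537, 0.002]
force: [-0.4, 0.3, -0.3]
opening: 0.0556
gripper_force: 0.0
```

```bash
python3 - <<'E'
from h import *
plan([0.412,-0.0722,0.004],tool(19.5))
E
```

```text
at [ 0.4141 -0.0711  0.0426] axes [[0.942, 0.337, 0.001], [0.337, -0.942, -0.001], [0.001, 0.001, -1.0]] F [-0.4  0.3 -0.3]
shift [-0.0024  0.0003  0.0386] turn [ 0.06 -0.06  0.18]
```

Emit:
send_rows(commands="-0.002 0 0.02 0 0 0;0 0 0.012 0 0 0;0 0 0.004 0 0 0;0 0 0 0 0 0")

```text
time: 11.1
tcp_pos: [0.4122, -0.0714, 0.0067]
eef_rot: [3.094, 0.539, 0.003]
force: [0.0, -0.0, 0.1]
opening: 0.0555
gripper_force: 0.0
```

Emit:
send_rows(commands="0 0 0 0 0 0;0 0 0 0 0 0;0 0 0 0 0 0;0 0 0 0 0 0;0 0 0 0 0 0", jaw=0)

```text
time: 11.6
tcp_pos: [0.4126, -0.0715, 0.0069]
eef_rot: [3.093, 0.539, 0.004]
force: [-1.4, 0.8, 4.5]
opening: 0.022
gripper_force: 63.3
```

Emit:
send_rows(commands="0 0 0 0 0 0;0 0 -0.01 0 0 0;0 0 -0.01 0 0 0;0 0 0 0 0 0")

```text
time: 12.0
tcp_pos: [0.4125, -0.0714, 0.0276]
eef_rot: [3.093, 0.539, 0.005]
force: [0.1, -0.0, -2.7]
opening: 0.0221
gripper_force: 62.5
```

Emit:
send_rows(commands="0 0 -0.04 0 0 0;0 0 -0.04 0 0 0;0 0 -0.045 0 0 0;0 0 -0.01 0 0 0;0 0 0 0 0 0")

```text
time: 12.5
tcp_pos: [0.4126, -0.0714, 0.1629]
eef_rot: [3.092, 0.538, 0.008]
force: [-0.2, 0.0, -4.2]
opening: 0.0224
gripper_force: 62.4
```

```bash
python3 - <<'E'
from m import *
s=sense(); print(s["tcp_pos"],s["opening"],s["force"])
im=get_image("top"); g=cv2.cvtColor(im["image"],cv2.COLOR_RGB2GRAY)
def circ(x0,x1,y0,y1,r0,r1,z):
    c=cv2.resize(g[y0:y1,x0:x1],None,fx=4,fy=4,interpolation=cv2.INTER_CUBIC)
    h=cv2.HoughCircles(c,cv2.HOUGH_GRADIENT,1.5,30,param1=80,param2=25,minRadius=4*r0,maxRadius=4*r1)
    for x,y,r in ([] if h is None else h[0][:3]): print((x0+x/4,y0+y/4,r/4),onz(im,x0+x/4,y0+y/4,z).round(4),"radius m",r/4/609.3*(1.0777-z))
print("collar z.08"); circ(200,290,145,235,23,30,0.08)
R0=rot(s["eef_rot"]); p=s["tcp_pos"]+0.105*R0[:,0]; p[2]+=.012; q=proj(im,p).astype(int); print("expected ring",p,q)
circ(q[0]-45,q[0]+45,q[1]-45,q[1]+45,16,32,p[2])
cv2.imwrite("pics/x7.png",cv2.cvtColor(np.hstack([cv2.resize(get_image("scene")["image"][120:330,180:480],(420,294)),cv2.resize(get_image("wrist")["image"],(380,294))]),cv2.COLOR_RGB2BGR))
E
```

```text
[ 0.41261658 -0.07142509  0.16285955] 0.022429871182141754 [-0.19572018  0.00613163 -4.19026958]
collar z.08
expected ring [ 0.51143937 -0.03594473  0.17530709] [267 288]
(np.float64(268.6875), np.float64(289.3125), np.float32(19.3)) [ 0.5098 -0.0373  0.1753] radius m 0.028583920622064166
(np.float64(272.4375), np.float64(282.1875), np.float32(18.25)) [ 0.5202 -0.043   0.1753] radius m 0.02702883807691192
```

View pics/x7.png

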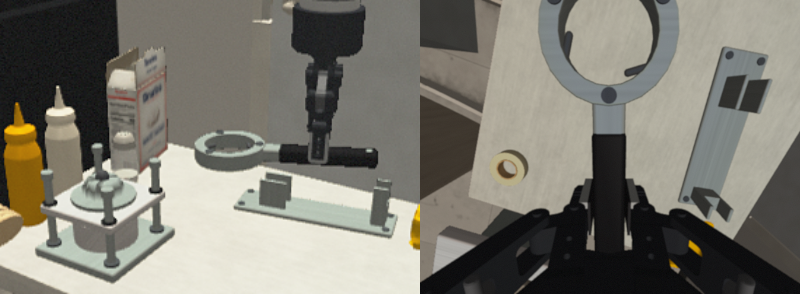

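Wrench is level, straight in the fingers and rivets up. Ring bore centre comes out at (0.510,-0.037), about 103 mm ahead of the TCP. Next, refine the nut axis.

```bash
python3 - <<'E'
from m import *
im=get_image("top"); g=cv2.cvtColor(im["image"],cv2.COLOR_RGB2GRAY)
print("manual",onz(im,242.3,189.5,0.08))
c=cv2.resize(g[145:235,200:290],None,fx=4,fy=4,interpolation=cv2.INTER_CUBIC)
for p2 in (15,10):
  h=cv2.HoughCircles(c,cv2.HOUGH_GRADIENT,1.5,20,param1=40,param2=p2,minRadius=98,maxRadius=114)
  if h is not None:
    for x,y,r in h[0][:3]: print((200+x/4,145+y/4,r/4),onz(im,200+x/4,145+y/4,.08).round(4),r/4/609.3)
s=get_image("scene"); n=np.array([.669,.006]); print("scene px of collar centre",proj(s,[*n,.08]),"top of nut",proj(s,[*n,.102]))
G=cv2.cvtColor(s["image"],cv2.COLOR_RGB2HSV)
yaw=22; d=np.array([np.cos(np.radians(yaw)),np.sin(np.radians(yaw))])
for n in ([.6687,.006],): plan([*(n-d*.103),.155],tool(yaw))
E
```

```text
manual [0.67046686 0.00751497 0.08      ]
(np.float32(242.5625), np.float32(189.4375), np.float32(26.2625)) [0.6706 0.0071 0.08  ] 0.04310274
(np.float32(233.9375), np.float32(204.0625), np.float32(28.2875)) [0.6468 0.0215 0.08  ] 0.04642623
(np.float32(254.5625), np.float32(198.4375), np.float32(27.4625)) [ 0.6554 -0.0123  0.08  ] 0.045072213
(np.float32(242.5625), np.float32(189.4375), np.float32(26.2625)) [0.6706 0.0071 0.08  ] 0.04310274
(np.float32(233.9375), np.float32(204.0625), np.float32(28.2875)) [0.6468 0.0215 0.08  ] 0.04642623
(np.float32(231.3125), np.float32(198.4375), np.float32(26.6375)) [0.6561 0.0257 0.08  ] 0.043718204
scene px of collar centre [255.13330007 257.35524715] top of nut [254.42847353 246.46012172]
at [ 0.41   -0.071   0.1595] axes [[0.941, 0.338, -0.003], [0.338, -0.941, -0.0], [-0.002, -0.001, -1.0]] F [ 0.  -0.3 -3.6]
shift [0.1665 0.0191 0.0041] turn [-0.05  0.14 -2.23]
```

Emit:
send_rows(commands="0.04 0.003 0 0 0 0;0.042 0.0032 0 0 0 0;0.042 0.0032 0 0 0 0;0.042 0.0032 0 0 0 0;0 0 0 0 0 0")

```text
time: 13.25
tcp_pos: [0.5767, -0.0237, 0.1599]
eef_rot: [-3.092, -0.544, -0.007]
force: [-0.5, 0.3, -1.7]
opening: 0.0222
gripper_force: 62.4
```

Emit:
send_rows(commands="0 0 0.02 0 0 0;0 0 0.01 0 0 0;0 0 0 0 0 0")

```text
time: 13.55
tcp_pos: [0.5695, -0.0272, 0.1287]
eef_rot: [-3.095, -0.539, 0.008]
force: [0.2, -0.6, -3.7]
opening: 0.0221
gripper_force: 62.3
```

```bash
python3 - <<'E'
from m import *
s=sense(); R0=rot(s["eef_rot"]); print(s["tcp_pos"],np.degrees(np.arctan2(R0[1,0],R0[0,0])))
p=s["tcp_pos"]+0.103*R0[:,0]; p[2]+=.012; print("ring by tool",p)
im=get_image("top"); g=cv2.cvtColor(im["image"],cv2.COLOR_RGB2GRAY); q=proj(im,p).astype(int)
x0,y0=q-45; c=cv2.resize(g[y0:y0+90,x0:x0+90],None,fx=4,fy=4,interpolation=cv2.INTER_CUBIC)
for r0,r1 in ((16,21),(25,30)):
  h=cv2.HoughCircles(c,cv2.HOUGH_GRADIENT,1.5,12,param1=60,param2=15,minRadius=4*r0,maxRadius=4*r1)
  if h is not None:
    for x,y,r in h[0][:4]: print((x0+x/4,y0+y/4),onz(im,x0+x/4,y0+y/4,p[2]).round(4),r/4/609.3*(1.0777-p[2]))
print("nut axis px at z .102",proj(im,[.6705,.007,.102]))
a=cv2.resize(c,(400,400)); w=cv2.resize(cv2.cvtColor(get_image("wrist")["image"],cv2.COLOR_RGB2GRAY)[:300,150:500],(400,400)); cv2.imwrite("pics/a8.png",np.hstack([a,w]))
E
```

```text
[ 0.56945637 -0.02721748  0.12866653] 19.760619655216676
ring by tool [0.66638984 0.00760548 0.14015331]
(np.float64(238.9375), np.float64(187.9375)) [0.6652 0.0073 0.1402] 0.030043655186794478
(np.float64(237.8125), np.float64(184.5625)) [0.6705 0.009  0.1402] 0.025600581682566362
(np.float64(231.0625), np.float64(183.8125)) [0.6718 0.0193 0.1402] 0.02871650331549733
(np.float64(235.9375), np.float64(187.1875)) [0.6665 0.0119 0.1402] 0.025600581682566362
(np.float64(239.3125), np.float64(188.3125)) [0.6646 0.0068 0.1402] 0.04256505050349845
(np.float64(236.3125), np.float64(187.5625)) [0.6659 0.0113 0.1402] 0.038756700288745664
(np.float64(231.0625), np.float64(174.4375)) [0.6863 0.0191 0.1402] 0.038814402088458544
(np.float64(233.3125), np.float64(195.4375)) [0.6538 0.0161 0.1402] 0.04452692915690453
nut axis px at z .102 [241.37630431 187.73596342]
```

View pics/a8.png

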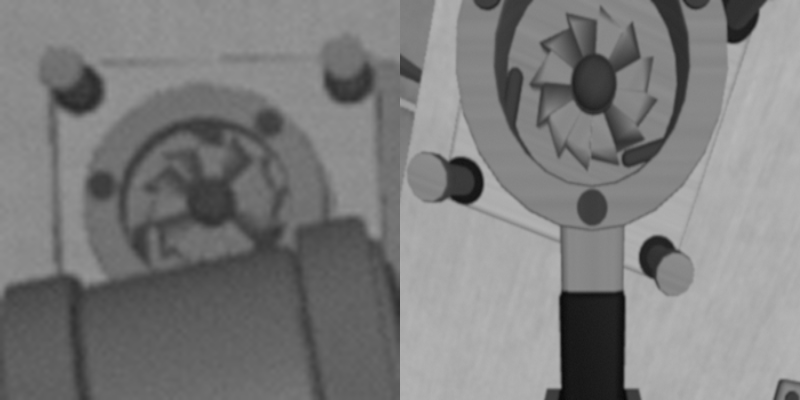

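The ring is nearly over the nut. The wrist view shows it laterally centred (bore middle at column 592, hub at 594). The same-camera offset says about 4 mm forward, then I press down gently.

Emit:
send_rows(commands="0.004 0.002 0 0 0 0;0 0 0.01 0 0 0;0 0 0.008 0 0 0;0 0 0 0 0 0")

```text
time: 14.05
tcp_pos: [0.5753, -0.0276, 0.1121]
eef_rot: [3.094, 0.539, -0.003]
force: [-0.5, -0.4, -3.0]
opening: 0.0223
gripper_force: 62.3
```

Emit:
send_rows(commands="0 0 0.004 0 0 0;0 0 0 0 0 0")

```text
time: 14.25
tcp_pos: [0.5763, -0.0275, 0.1093]
eef_rot: [3.094, 0.539, 0.001]
force: [-0.9, -0.4, -3.2]
opening: 0.0225
gripper_force: 62.3
```

Emit:
send_rows(commands="0 0 0.004 0 0 0;0 0 0 0 0 0")

```text
time: 14.45
tcp_pos: [0.5764, -0.0275, 0.1053]
eef_rot: [3.094, 0.539, 0.001]
force: [0.5, 0.4, -2.7]
opening: 0.0223
gripper_force: 62.4
```

Emit:
send_rows(commands="0 0 0.004 0 0 0;0 0 0 0 0 0")

```text
time: 14.65
tcp_pos: [0.5764, -0.0275, 0.1013]
eef_rot: [3.094, 0.539, 0.001]
force: [0.3, 0.1, -2.5]
opening: 0.0224
gripper_force: 62.4
```

```bash
cat > ring.py <<'E'
from m import *
s=sense(); R0=rot(s["eef_rot"]); print(s["tcp_pos"],s["force"],np.degrees(np.arctan2(R0[1,0],R0[0,0])))
p=s["tcp_pos"]+0.103*R0[:,0]; p[2]+=.012; print("ring by tool",p)
im=get_image("top"); g=cv2.cvtColor(im["image"],cv2.COLOR_RGB2GRAY); q=proj(im,p).astype(int)
x0,y0=q-45; c=cv2.resize(g[y0:y0+90,x0:x0+90],None,fx=4,fy=4,interpolation=cv2.INTER_CUBIC)
for r0,r1 in ((16,20),(25,29)):
  h=cv2.HoughCircles(c,cv2.HOUGH_GRADIENT,1.5,12,param1=60,param2=15,minRadius=4*r0,maxRadius=4*r1)
  if h is not None:
    for x,y,r in h[0][:2]: print((x0+x/4,y0+y/4),onz(im,x0+x/4,y0+y/4,p[2]).round(4),r/4/609.3*(1.0777-p[2]))
cv2.imwrite("pics/last.png",c)
E
python3 ring.py
```

```text
[ 0.57637324 -0.02747694  0.1012975 ] [ 0.28478411  0.0738318  -2.51350748] 19.76481098900097
ring by tool [0.67330535 0.00735353 0.11335912]
(np.float64(239.8125), np.float64(185.5625)) [0.6725 0.0084 0.1134] 0.028706275923673995
(np.float64(242.4375), np.float64(187.8125)) [0.6689 0.0043 0.1134] 0.030664870525189444
(np.float64(240.9375), np.float64(185.9375)) [0.6719 0.0066 0.1134] 0.04223838554923745
(np.float64(242.8125), np.float64(193.0625)) [0.6605 0.0039 0.1134] 0.040992006676575383
```

Emit:
send_rows(commands="-0.002 -0.0007 0.002 0 0 0;0 0 0 0 0 0")

```text
time: 14.9
tcp_pos: [0.5741, -0.0276, 0.0995]
eef_rot: [3.094, 0.539, 0.001]
force: [-0.3, 0.6, -3.6]
opening: 0.0222
gripper_force: 62.4
```

Emit:
send_rows(commands="0 0 0.003 0 0 0;0 0 0 0 0 0")

```text
time: 15.1
tcp_pos: [0.5745, -0.0274, 0.0964]
eef_rot: [3.094, 0.539, 0.002]
force: [-0.1, 0.2, -3.1]
opening: 0.0222
gripper_force: 62.4
```

Emit:
send_rows(commands="0 0 0.003 0 0 0;0 0 0 0 0 0")

```text
time: 15.3
tcp_pos: [0.5743, -0.0272, 0.0933]
eef_rot: [3.094, 0.54, 0.002]
force: [0.3, 0.0, -3.0]
opening: 0.0222
gripper_force: 62.3
```

Emit:
send_rows(commands="0 0 0.003 0 0 0;0 0 0 0 0 0")

```text
time: 15.5
tcp_pos: [0.5744, -0.0273, 0.0904]
eef_rot: [3.094, 0.539, 0.002]
force: [-1.1, 0.1, -2.0]
opening: 0.0224
gripper_force: 62.4
```

Emit:
send_rows(commands="0 0 0.002 0 0 0;0 0 0 0 0 0")

```text
time: 15.7
tcp_pos: [0.5745, -0.0274, 0.0887]
eef_rot: [3.094, 0.539, 0.002]
force: [-2.2, 1.1, -0.5]
opening: 0.0224
gripper_force: 62.6
```

Emit:
send_rows(commands="0 0 0.002 0 0 0;0 0 0 0 0 0")

```text
time: 15.9
tcp_pos: [0.5745, -0.0275, 0.0869]
eef_rot: [3.094, 0.539, 0.002]
force: [-3.8, 0.6, 1.4]
opening: 0.0219
gripper_force: 62.9
```

Emit:
send_rows(commands="0 0 0.002 0 0 0;0 0 0 0 0 0")

```text
time: 16.1
tcp_pos: [0.5745, -0.0276, 0.0859]
eef_rot: [3.093, 0.539, 0.002]
force: [-7.6, 0.3, 8.5]
opening: 0.0223
gripper_force: 63.9
```

Seated at the expected height (TCP z about 0.087). First tightening swing, clockwise about the ring axis.

Emit:
send_rows(commands="0.0005 -0.0073 0 0 0 4;0.0005 -0.0073 0 0 0 4;0 0 0 0 0 0")

```text
time: 16.4
tcp_pos: [0.5708, -0.0135, 0.0858]
eef_rot: [3.122, 0.321, 0.002]
force: [-6.7, -0.3, 7.9]
opening: 0.0222
gripper_force: 63.7
```

Emit:
send_rows(commands="0.0005 -0.0073 0 0 0 4;0.0005 -0.0073 0 0 0 4;0 0 0 0 0 0")

```text
time: 16.7
tcp_pos: [0.5688, 0.0011, 0.0855]
eef_rot: [3.137, 0.102, 0.0]
force: [-7.5, -0.6, 7.4]
opening: 0.0222
gripper_force: 63.6
```

Emit:
send_rows(commands="0.0005 -0.0073 0 0 0 4;0.0005 -0.0073 0 0 0 4;0 0 0 0 0 0")

```text
time: 17.0
tcp_pos: [0.5687, 0.0159, 0.0852]
eef_rot: [3.137, -0.118, -0.002]
force: [-8.0, -0.4, 7.0]
opening: 0.0225
gripper_force: 63.6
```

```bash
python3 ring.py; python3 -c "
from h import *
print(sense()['wrist_torque'])"
```

```text
[0.56872255 0.01593967 0.08523952] [-8.02854908 -0.41409218  7.03549566] -4.291801583251972
ring by tool [0.67143366 0.00823157 0.09712368]
(np.float64(240.5625), np.float64(187.5625)) [0.6714 0.0087 0.0971] 0.029189568765237105
(np.float64(246.9375), np.float64(183.8125)) [ 0.6773 -0.0016  0.0971] 0.03184499239143388
(np.float64(240.5625), np.float64(187.1875)) [0.672  0.0087 0.0971] 0.04168213950469879
(np.float64(242.0625), np.float64(189.8125)) [0.6678 0.0064 0.0971] 0.042345994041398695
[0.00282175 1.39082707 0.08586338]
```

Emit:
send_rows(commands="-0.002 0.0008 0 0 0 0;0 0 0 0 0 0")

```text
time: 17.25
tcp_pos: [0.5687, 0.0156, 0.0854]
eef_rot: [3.139, -0.116, 0.005]
force: [-3.6, 2.5, 5.1]
opening: 0.0222
gripper_force: 63.2
```

Emit:
send_rows(commands="0.0005 -0.0073 0 0 0 4;0.0005 -0.0073 0 0 0 4;0 0 0 0 0 0")

```text
time: 17.55
tcp_pos: [0.5703, 0.0305, 0.085]
eef_rot: [3.123, -0.335, 0.001]
force: [-6.1, 0.8, 5.4]
opening: 0.0225
gripper_force: 63.3
```

Emit:
send_rows(commands="0.0005 -0.0073 0 0 0 4;0.0005 -0.0073 0 0 0 4;0 0 0 0 0 0")

```text
time: 17.85
tcp_pos: [0.5745, 0.0447, 0.0847]
eef_rot: [3.092, -0.552, -0.0]
force: [-5.7, 2.3, 4.6]
opening: 0.0222
gripper_force: 63.2
```

Emit:
send_rows(commands="0.0005 -0.0073 0 0 0 4;0 0 0 0 0 0")

```text
time: 18.05
tcp_pos: [0.5773, 0.0514, 0.0845]
eef_rot: [3.071, -0.66, -0.001]
force: [-4.9, 2.4, 3.7]
opening: 0.0224
gripper_force: 63.2
```

```bash
cat > cmp.py <<'E'
import sys; from h import *
# polar picture of the nut as seen in the wrist view; compare with the previous one for relative turn of nut and wrench
n=sys.argv[1]; s=sense(); w=get_image("wrist"); R0=rot(s["eef_rot"]); yaw=np.degrees(np.arctan2(R0[1,0],R0[0,0]))
c=s["tcp_pos"]+.1035*R0[:,0]; c[2]+=.012
u=[]
for a in np.arange(0,360,1.):
    for r in np.linspace(.010,.024,15):
        q=c+r*(np.cos(np.radians(a))*R0[:,0]-np.sin(np.radians(a))*R0[:,1]); u.append(proj(w,q))
u=np.array(u,np.float32).reshape(360,15,2); g=cv2.cvtColor(w["image"],cv2.COLOR_RGB2GRAY).astype(np.float32)
P=cv2.remap(g,u[...,0],u[...,1],cv2.INTER_LINEAR); P=P-P.mean(0); np.savez("pics/"+n+".npz",P=P,yaw=yaw)
print(n,"yaw",yaw.round(1),"tcp",s["tcp_pos"].round(4),"F",s["force"].round(1),"in view",u.min((0,1)),u.max((0,1)))
for m in sys.argv[2:]:
    D=np.load("pics/"+m+".npz"); Q=D["P"]; sc=np.array([(np.roll(Q,k,0)*P).sum() for k in range(-60,61)])/np.sqrt((P**2).sum()*(Q**2).sum())
    o=np.argsort(-sc)[:1]; k=o-60; print(" vs",m,"nut turned in wrench frame (deg, + = ccw)",k,"score",sc[o].round(2),"at 0:",sc[60].round(2),"-> world nut",(yaw-D["yaw"]+k).round(1))
E
python3 cmp.py a
```

```text
a yaw -24.3 tcp [0.5773 0.0514 0.0845] F [-4.9  2.4  3.7] in view [247.63365  -36.482224] [388.9872  122.66967]
```

Emit:
send_rows(commands="-0.0015 0 0 0 0 0;0.0005 0.0073 0 0 0 -4;0.0005 0.0073 0 0 0 -4;0 0 0 0 0 0")

```text
time: 18.5
tcp_pos: [0.5731, 0.0361, 0.0848]
eef_rot: [3.11, -0.446, 0.006]
force: [-0.6, 0.5, 0.4]
opening: 0.0221
gripper_force: 62.7
```

```bash
python3 cmp.py b a
```

```text
b yaw -16.3 tcp [0.5731 0.0361 0.0848] F [-0.6  0.5  0.4] in view [247.8802   -36.592064] [389.2356   122.579346]
 vs a nut turned in wrench frame (deg, + = ccw) [-1] score [0.82] at 0: 0.82 -> world nut [6.9]
```

Emit:
send_rows(commands="0.0005 0.0073 0 0 0 -4;0.0005 0.0073 0 0 0 -4;0.0005 0.0073 0 0 0 -4;0.0005 0.0073 0 0 0 -4;0 0 0 0 0 0")

```text
time: 19.05
tcp_pos: [0.57, 0.0072, 0.0849]
eef_rot: [3.141, -0.01, 0.005]
force: [-0.6, -0.8, 0.5]
opening: 0.0224
gripper_force: 62.7
```

```bash
python3 cmp.py c a b
```

```text
c yaw -0.4 tcp [0.57   0.0072 0.0849] F [-0.6 -0.8  0.5] in view [248.2589   -36.507805] [389.6374  122.69318]
 vs a nut turned in wrench frame (deg, + = ccw) [-1] score [0.67] at 0: 0.67 -> world nut [22.9]
 vs b nut turned in wrench frame (deg, + = ccw) [-11] score [0.79] at 0: 0.78 -> world nut [4.9]
```

```bash
cat > cmp.py <<'E'
import sys; from h import *
# nut pattern round its axis in world angles (visible part of the wrist view); cross-compare to get the nut's turn in the world
n=sys.argv[1]; s=sense(); w=get_image("wrist"); R0=rot(s["eef_rot"]); yaw=np.degrees(np.arctan2(R0[1,0],R0[0,0]))
c=s["tcp_pos"]+.1035*R0[:,0]; c[2]+=.013
A=np.radians(np.arange(360)); u=np.array([[proj(w,c+r*np.array([np.cos(a),np.sin(a),0])) for r in np.linspace(.012,.025,14)] for a in A],np.float32)
g=cv2.cvtColor(w["image"],cv2.COLOR_RGB2GRAY).astype(np.float32)
P=cv2.remap(g,u[...,0],u[...,1],cv2.INTER_LINEAR); V=(u[...,1]>2).all(1); np.savez("pics/"+n+".npz",P=P,V=V)
print(n,"yaw",yaw.round(1),"tcp",s["tcp_pos"].round(4),"F",s["force"].round(1),"Tz",s["wrist_torque"][2].round(2),"visible",V.sum())
for m in sys.argv[2:]:
    D=np.load("pics/"+m+".npz"); sc=[]
    for k in range(-60,61):
        Q=np.roll(D["P"],k,0); v=V&np.roll(D["V"],k); a=P[v]-P[v].mean(0); b=Q[v]-Q[v].mean(0); sc.append((a*b).sum()/np.sqrt((a*a).sum()*(b*b).sum()) if v.sum()>90 else 0)
    sc=np.array(sc); pk=[i for i in range(1,120) if sc[i]>sc[i-1] and sc[i]>=sc[i+1]]; pk=sorted(pk,key=lambda i:-sc[i])[:4]
    print(" nut turn in world vs",m,[(i-60,sc[i].round(2)) for i in pk])
E
python3 cmp.py c
```

```text
c yaw -0.4 tcp [0.57   0.0075 0.0849] F [ 0.2 -1.9  0.4] Tz 0.01 visible 243
```

Emit:
send_rows(commands="0.0005 0.0073 0 0 0 -4;0.0005 0.0073 0 0 0 -4;0 0 0 0 0 0")

```text
time: 19.45
tcp_pos: [0.571, -0.0071, 0.0848]
eef_rot: [3.133, 0.209, 0.004]
force: [-0.4, -1.2, 0.5]
opening: 0.0222
gripper_force: 62.7
```

```bash
python3 cmp.py d c
```

```text
d yaw 7.6 tcp [ 0.571  -0.0071  0.0848] F [-0.4 -1.2  0.5] Tz 0.0 visible 244
 nut turn in world vs c [(0, np.float32(0.95)), (-54, np.float32(-0.29)), (52, np.float32(-0.31))]
```

Emit:
send_rows(commands="0.0005 0.0073 0 0 0 -4;0.0005 0.0073 0 0 0 -4;0.0005 0.0073 0 0 0 -4;0.0005 0.0073 0 0 0 -4;0 0 0 0 0 0")

```text
time: 20.0
tcp_pos: [0.5795, -0.0342, 0.0847]
eef_rot: [3.074, 0.644, 0.002]
force: [-1.3, 0.1, 0.3]
opening: 0.0223
gripper_force: 62.8
```

```bash
python3 cmp.py e d c
```

```text
e yaw 23.6 tcp [ 0.5795 -0.0342  0.0847] F [-1.3  0.1  0.3] Tz 0.1 visible 244
 nut turn in world vs d [(1, np.float32(0.79)), (28, np.float32(-0.05)), (54, np.float32(-0.26)), (-51, np.float32(-0.3))]
 nut turn in world vs c [(0, np.float32(0.73)), (27, np.float32(-0.03)), (53, np.float32(-0.25)), (-50, np.float32(-0.32))]
```

The check works: the nut stays put on the back-swing. Second tightening stroke.

Emit:
send_rows(commands="0.0005 -0.0073 0.0003 0 0 4;0.0005 -0.0073 0.0003 0 0 4;0.0005 -0.0073 0.0002 0 0 4;0.0005 -0.0073 0.0002 0 0 4;0 0 0 0 0 0")

```text
time: 20.55
tcp_pos: [0.5704, -0.006, 0.0842]
eef_rot: [3.131, 0.208, -0.004]
force: [-7.0, -1.8, 8.0]
opening: 0.0222
gripper_force: 63.6
```

```bash
python3 cmp.py f e d
```

```text
f yaw 7.6 tcp [ 0.5704 -0.006   0.0842] F [-7.  -1.8  8. ] Tz 0.01 visible 244
 nut turn in world vs e [(2, np.float32(0.78)), (50, np.float32(-0.31))]
 nut turn in world vs d [(1, np.float32(0.77)), (-54, np.float32(-0.25))]
```

Emit:
send_rows(commands="0.0005 -0.0073 0.0002 0 0 4;0.0005 -0.0073 0.0002 0 0 4;0.0005 -0.0073 0.0002 0 0 4;0.0005 -0.0073 0.0002 0 0 4;0 0 0 0 0 0")

```text
time: 21.1
tcp_pos: [0.5702, 0.023, 0.0832]
eef_rot: [3.129, -0.23, -0.007]
force: [-9.6, -2.2, 9.6]
opening: 0.0223
gripper_force: 63.8
```

```bash
python3 cmp.py g f c
```

```text
g yaw -8.4 tcp [0.5702 0.023  0.0832] F [-9.6 -2.2  9.6] Tz -0.18 visible 243
 nut turn in world vs f [(-15, np.float32(0.94)), (43, np.float32(-0.3))]
 nut turn in world vs c [(-13, np.float32(0.62))]
```

Emit:
send_rows(commands="0.0005 -0.0073 0.0002 0 0 4;0.0005 -0.0073 0.0002 0 0 4;0.0005 -0.0073 0.0002 0 0 4;0.0005 -0.0073 0.0002 0 0 4;0 0 0 0 0 0")

```text
time: 21.65
tcp_pos: [0.5786, 0.0517, 0.0823]
eef_rot: [3.066, -0.663, -0.009]
force: [-10.5, -1.1, 10.5]
opening: 0.0223
gripper_force: 63.9
```

```bash
python3 cmp.py h g c
```

```text
h yaw -24.4 tcp [0.5786 0.0517 0.0823] F [-10.5  -1.1  10.5] Tz -0.28 visible 243
 nut turn in world vs g [(-13, np.float32(0.76)), (14, np.float32(-0.1)), (-59, np.float32(-0.25))]
 nut turn in world vs c [(-25, np.float32(0.43)), (23, np.float32(-0.24)), (31, np.float32(-0.24))]
```

The nut turned about 28° this stroke. Repeating.

Emit:
send_rows(commands="0 0 -0.001 0 0 0;0.001 0.0145 0 0 0 -8;0.001 0.0145 0 0 0 -8;0.001 0.0145 0 0 0 -8;0.001 0.0145 0 0 0 -8")

```text
time: 22.2
tcp_pos: [0.5718, -0.0048, 0.0829]
eef_rot: [3.133, 0.22, -0.004]
force: [-4.2, 0.2, 1.9]
opening: 0.0219
gripper_force: 62.9
```

Emit:
send_rows(commands="0.001 0.0145 0 0 0 -8;0.001 0.0145 0 0 0 -8;0.0003 0.0054 0 0 0 -3;0 0 0 0 0 0;0 0 0 0 0 0")

```text
time: 22.7
tcp_pos: [0.5823, -0.0384, 0.0828]
eef_rot: [3.055, 0.726, -0.005]
force: [-5.6, -1.3, 3.5]
opening: 0.0223
gripper_force: 63.2
```

```bash
python3 cmp.py i h g
```

```text
i yaw 26.7 tcp [ 0.5823 -0.0384  0.0828] F [-5.6 -1.3  3.5] Tz 0.35 visible 244
 nut turn in world vs h [(-6, np.float32(0.64)), (32, np.float32(-0.16)), (-55, np.float32(-0.2))]
 nut turn in world vs g [(-22, np.float32(0.42)), (48, np.float32(0.05)), (18, np.float32(-0.12))]
```

Emit:
send_rows(commands="0.0006 -0.0109 0.0002 0 0 6;0.0006 -0.0109 0.0002 0 0 6;0.0006 -0.0109 0.0002 0 0 6;0.0006 -0.0109 0.0003 0 0 6;0 0 0 0 0 0")

```text
time: 23.25
tcp_pos: [0.5709, 0.0035, 0.0826]
eef_rot: [3.137, 0.07, -0.006]
force: [-7.7, -1.8, 8.4]
opening: 0.0223
gripper_force: 63.6
```

```bash
python3 cmp.py j i
```

```text
j yaw 2.6 tcp [0.5709 0.0035 0.0826] F [-7.7 -1.8  8.4] Tz -0.13 visible 244
 nut turn in world vs i [(0, np.float32(0.91))]
```

Emit:
send_rows(commands="0.0006 -0.0109 0.0003 0 0 6;0.0006 -0.0109 0.0003 0 0 6;0.0005 -0.0073 0.0002 0 0 4;0 0 0 0 0 0")

```text
time: 23.7
tcp_pos: [0.5722, 0.0315, 0.0814]
eef_rot: [3.114, -0.367, -0.011]
force: [-11.3, -3.6, 10.5]
opening: 0.0225
gripper_force: 64.0
```

```bash
python3 cmp.py k j i
```

```text
k yaw -13.4 tcp [0.5722 0.0315 0.0814] F [-11.3  -3.6  10.5] Tz -0.26 visible 243
 nut turn in world vs j [(-7, np.float32(0.7)), (43, np.float32(-0.14)), (-42, np.float32(-0.19))]
 nut turn in world vs i [(-5, np.float32(0.6)), (-40, np.float32(-0.19)), (42, np.float32(-0.2))]
```

Emit:
send_rows(commands="0.0005 -0.0073 0.0002 0 0 4;0.0005 -0.0073 0.0002 0 0 4;0.0004 -0.0054 0.0001 0 0 3;0 0 0 0 0 0")

```text
time: 24.15
tcp_pos: [0.5759, 0.0462, 0.08]
eef_rot: [3.057, -0.659, -0.02]
force: [-16.9, -8.9, 15.6]
opening: 0.0219
gripper_force: 64.8
```

```bash
python3 cmp.py l k j
```

```text
l yaw -24.3 tcp [0.5759 0.0462 0.08  ] F [-16.9  -8.9  15.6] Tz 0.55 visible 243
 nut turn in world vs k [(-15, np.float32(0.25)), (44, np.float32(-0.12))]
 nut turn in world vs j [(-27, np.float32(0.14)), (33, np.float32(-0.12))]
```

Force rose sharply (about 2 N m), so this is probably the hard stop. To confirm, I'll swing back and try again one tooth earlier.

Emit:
send_rows(commands="-0.001 0.004 -0.0015 0 0 0;0.001 0.0145 0 0 0 -8;0.001 0.0145 0 0 0 -8;0.001 0.0145 0 0 0 -8;0 0 0 0 0 0")

```text
time: 24.7
tcp_pos: [0.5701, 0.0054, 0.0818]
eef_rot: [3.141, -0.01, -0.003]
force: [-3.4, 1.9, 0.9]
opening: 0.0219
gripper_force: 62.9
```

Emit:
send_rows(commands="0.001 0.0145 0 0 0 -8;0.001 0.0145 0 0 0 -8;0.001 0.0125 0 0 0 -8;0 0 0 0 0 0;0 0 0 0 0 0")

```text
time: 25.2
tcp_pos: [0.5791, -0.0354, 0.082]
eef_rot: [3.074, 0.638, -0.002]
force: [-3.9, -2.4, 0.6]
opening: 0.0219
gripper_force: 62.8
```

```bash
python3 cmp.py m l k; python3 ring.py
```

```text
m yaw 23.5 tcp [ 0.5791 -0.0354  0.082 ] F [-3.9 -2.4  0.6] Tz 0.08 visible 244
 nut turn in world vs l [(13, np.float32(0.31)), (34, np.float32(0.11)), (-48, np.float32(-0.23))]
 nut turn in world vs k [(-7, np.float32(0.6)), (37, np.float32(-0.19)), (-59, np.float32(-0.27))]
[ 0.57914752 -0.03532555  0.08205177] [-2.64326772 -2.52075391 -0.44524533] 23.52757722961086
ring by tool [0.67358484 0.00579102 0.09390963]
(np.float64(241.8125), np.float64(186.5625)) [0.6735 0.007  0.0939] 0.029285244054217598
(np.float64(244.4375), np.float64(188.4375)) [0.6703 0.0028 0.0939] 0.03128334095334724
(np.float64(242.1875), np.float64(187.6875)) [0.6716 0.0064 0.0939] 0.043090278674756184
(np.float64(250.4375), np.float64(192.9375)) [ 0.6629 -0.0067  0.0939] 0.046480989896880945
```

Now forward again in small steps, watching force.

Emit:
send_rows(commands="-0.001 -0.0073 0.0004 0 0 4;0.0005 -0.0073 0.0004 0 0 4;0.0005 -0.0073 0.0004 0 0 4;0 0 0 0 0 0")

```text
time: 25.7
tcp_pos: [0.572, -0.0153, 0.0815]
eef_rot: [3.122, 0.317, 0.0]
force: [-4.5, -3.9, 1.9]
opening: 0.0223
gripper_force: 63.1
```

```bash
python3 cmp.py n m
```

```text
n yaw 11.6 tcp [ 0.572  -0.0153  0.0815] F [-4.5 -3.9  1.9] Tz 0.06 visible 244
 nut turn in world vs m [(0, np.float32(0.87))]
```

Emit:
send_rows(commands="0.0005 -0.0073 0 0 0 4;0 0 0 0 0 0")

```text
time: 25.95
tcp_pos: [0.5707, -0.0098, 0.0815]
eef_rot: [3.128, 0.209, -0.001]
force: [-5.4, -5.6, 4.1]
opening: 0.0221
gripper_force: 63.4
```

Emit:
send_rows(commands="0.0005 -0.0073 0 0 0 4;0 0 0 0 0 0")

```text
time: 26.15
tcp_pos: [0.5696, -0.0044, 0.0814]
eef_rot: [3.131, 0.102, -0.003]
force: [-6.5, -9.1, 4.7]
opening: 0.0223
gripper_force: 64.1
```

```bash
python3 cmp.py o n m
```

```text
o yaw 3.7 tcp [ 0.5696 -0.0044  0.0814] F [-6.5 -9.1  4.7] Tz 0.92 visible 243
 nut turn in world vs n [(-9, np.float32(0.49))]
 nut turn in world vs m [(-11, np.float32(0.45))]
```

Emit:
send_rows(commands="0 -0.003 0 0 0 0;0 0 0 0 0 0")

```text
time: 26.4
tcp_pos: [0.5695, -0.0039, 0.0813]
eef_rot: [3.129, 0.1, -0.003]
force: [-6.4, -12.8, 5.1]
opening: 0.0222
gripper_force: 63.8
```

Emit:
send_rows(commands="0 -0.003 0 0 0 0;0 0 0 0 0 0")

```text
time: 26.6
tcp_pos: [0.5695, -0.0031, 0.0814]
eef_rot: [3.126, 0.096, -0.003]
force: [-6.9, -16.1, 5.2]
opening: 0.0221
gripper_force: 63.5
```

```bash
python3 cmp.py p o n; python3 ring.py
```

```text
p yaw 3.5 tcp [ 0.5695 -0.0031  0.0814] F [ -6.9 -16.1   5.2] Tz 0.6 visible 243
 nut turn in world vs o [(1, np.float32(0.89))]
 nut turn in world vs n [(-6, np.float32(0.6))]
[ 0.56952187 -0.00310301  0.08135512] [ -5.6631417  -16.33082367   4.84551297] 3.5032699656539457
ring by tool [0.67232907 0.00319084 0.0930996 ]
(np.float64(243.8125), np.float64(187.5625)) [0.6719 0.0039 0.0931] 0.03064251621234524
(np.float64(235.9375), np.float64(189.4375)) [0.6691 0.0166 0.0931] 0.03197567759463143
(np.float64(243.4375), np.float64(187.9375)) [0.6713 0.0045 0.0931] 0.04306515653219028
(np.float64(241.1875), np.float64(193.9375)) [0.6616 0.0083 0.0931] 0.04118661178167844
```

Commanding 6 mm more gave only about 1 mm of motion, with torque over 2 N m against 0.3 N m of friction. The stop showed at two pawl positions one tooth apart, so the nut is tight. Relieving the load and letting go.

Emit:
send_rows(commands="-0.001 0.005 -0.0005 0 0 0;0 0.005 0 0 0 -3;0 0.001 0 0 0 -2;0 0 0 0 0 0;0 0 0 0 0 0")

```text
time: 27.2
tcp_pos: [0.5714, -0.0095, 0.0819]
eef_rot: [3.126, 0.231, 0.004]
force: [-1.6, -9.2, -0.1]
opening: 0.0224
gripper_force: 62.7
```

Emit:
send_rows(commands="0 0 0 0 0 0;0 0 0 0 0 0;0 0 0 0 0 0;0 0 0 0 0 0", jaw=55)

```text
time: 27.6
tcp_pos: [0.572, -0.0044, 0.0823]
eef_rot: [3.132, 0.241, 0.007]
force: [1.9, -1.5, 0.5]
opening: 0.0472
gripper_force: 0.6
```

Emit:
send_rows(commands="0 0 -0.01 0 0 0;0 0 -0.02 0 0 0;0 0 -0.04 0 0 0;0 0 -0.04 0 0 0;0 0 0 0 0 0")

```text
time: 28.1
tcp_pos: [0.5748, -0.0036, 0.1987]
eef_rot: [3.131, 0.241, 0.022]
force: [-0.1, 0.6, 0.1]
opening: 0.0469
gripper_force: 0.0
```

Emit:
send_rows(commands="-0.04 0 -0.02 0 0 0;-0.04 0 0 0 0 0;-0.04 0 0 0 0 0;0 0 0 0 0 0;0 0 0 0 0 0")

```text
time: 28.6
tcp_pos: [0.4517, -0.0232, 0.212]
eef_rot: [3.131, 0.24, 0.005]
force: [0.3, 0.6, 0.9]
opening: 0.0472
gripper_force: 0.0
```

```bash
python3 - <<'E'
from m import *
s=sense(); print(s["tcp_pos"],s["force"],s["opening"])
im=get_image("top"); g=cv2.cvtColor(im["image"],cv2.COLOR_RGB2GRAY); x0,y0=197,142
c=cv2.resize(g[y0:y0+90,x0:x0+90],None,fx=4,fy=4,interpolation=cv2.INTER_CUBIC)
for r0,r1 in ((16,20),(25,29)):
  h=cv2.HoughCircles(c,cv2.HOUGH_GRADIENT,1.5,12,param1=60,param2=15,minRadius=4*r0,maxRadius=4*r1)
  for x,y,r in h[0][:2]: print((x0+x/4,y0+y/4),onz(im,x0+x/4,y0+y/4,.095).round(4),r/4/620)
w=get_image("wrist"); sc=get_image("scene")
for nm,I in (("w",w),("s",sc),("t",im)):
    G=I["image"].astype(int); m=(G.max(2)<60).astype(np.uint8)
    q=proj(I,[.565,.005,.09]).astype(int); n,l,st,ce=cv2.connectedComponentsWithStats(m); k=l[q[1],q[0]]
    print(nm,q,st[k] if k else "not dark"); 
    if k and st[k][4]<20000:
        r=cv2.minAreaRect(np.argwhere(l==k)[:,::-1].astype(np.float32)); print(r)
    print(" predicted level handle ends", proj(I,[.672-.065,.005,.089]),proj(I,[.672-.17,.005,.089]))
E
```

```text
[ 0.45172632 -0.0231599   0.21200592] [0.32084845 0.6198133  0.86065022] 0.047165231736567226
(np.float32(240.6875), np.float32(186.4375)) [0.6735 0.0087 0.095 ] 0.027923387
(np.float32(237.6875), np.float32(195.0625)) [0.6597 0.0137 0.095 ] 0.03125
(np.float32(241.8125), np.float32(188.6875)) [0.6699 0.007  0.095 ] 0.043649193
(np.float32(247.0625), np.float32(195.8125)) [ 0.6582 -0.0013  0.095 ] 0.04310484
w [303  82] not dark
 predicted level handle ends [312.28544062  15.20302349] [292.00284805 171.81060427]
s [302 266] [280 254  63  21 742]
((311.01556396484375, 263.91302490234375), (62.79145431518555, 13.14885425567627), 10.17551040649414)
 predicted level handle ends [282.50609164 260.92832057] [333.52367779 276.26049228]
t [244 253] not dark
 predicted level handle ends [243.99699967 227.80076954] [245.07086416 292.75588779]
```

```bash
python3 - <<'E'
from m import *
w=get_image("wrist"); sc=get_image("scene"); t=get_image("top")
def blobs(I,box):
    G=I["image"].astype(int); m=np.zeros(G.shape[:2],np.uint8); x0,x1,y0,y1=box; m[y0:y1,x0:x1]=(G.max(2)<60)[y0:y1,x0:x1]
    n,l,st,ce=cv2.connectedComponentsWithStats(m); out=[]
    for k in range(1,n):
        if st[k][4]>300: out.append(cv2.minAreaRect(np.argwhere(l==k)[:,::-1].astype(np.float32)))
    return out
W=blobs(w,(200,440,0,250)); print("wrist",W); S=blobs(sc,(260,360,240,290)); print("scene",S); print("top",blobs(t,(220,290,200,330)))
def ends(r):
    (cx,cy),(a,b),an=r; L=max(a,b); an=np.radians(an if a>=b else an+90); d=np.array([np.cos(an),np.sin(an)])*L/2; return np.array([cx,cy])-d,np.array([cx,cy])+d
def tri(I,p,J,q):
    e,d=ray(I,*p);f,g=ray(J,*q); s=np.linalg.lstsq(np.c_[d,-g],f-e,rcond=None)[0]; a,b=e+s[0]*d,f+s[1]*g; return (a+b)/2,np.linalg.norm(a-b)
r=max(W,key=lambda r:max(r[1])); we=sorted(ends(r),key=lambda p:p[1]); se=sorted(ends(max(S,key=lambda r:max(r[1]))),key=lambda p:p[0])
for a,b in zip(we,se): print(tri(w,a,sc,b))
E
```

```text
wrist [((382.0, 12.0), (24.0, 24.0), 90.0), ((336.4065246582031, 86.3709487915039), (168.5944366455078, 44.863563537597656), 82.69424438476562)]
scene [((311.3572998046875, 264.2948913574219), (61.98385238647461, 13.779797554016113), 10.17551040649414)]
top [((258.91180419921875, 255.1470947265625), (66.69729614257812, 13.824529647827148), 75.96376037597656)]
(array([ 0.61642341, -0.00258474,  0.08742612]), np.float64(3.339122652981718e-05))
(array([ 0.51002117, -0.0367371 ,  0.08023612]), np.float64(0.0006571325572190686))
```

```bash
python3 - <<'E'
from m import *
sc=get_image("scene"); t=get_image("top")
G=sc["image"].astype(int).max(2)<60
(cx,cy),(a,b),an=((258.91,255.15),(66.7,13.8),75.964)
d=np.array([np.cos(np.radians(an)),np.sin(np.radians(an))])*a/2
z=.0945; A=onz(t,cx-d[0],cy-d[1],z);B=onz(t,cx+d[0],cy+d[1],z); u=(A-B)/np.linalg.norm(A-B); print(A,B,np.linalg.norm(A-B),"yaw",np.degrees(np.arctan2(u[1],u[0])))
r=np.array([u[1],-u[0],0])*.012
for f in (.15,.35,.5,.65,.85):
    p=A+(B-A)*f; T=proj(sc,p+r); Lo=proj(sc,p-r-[0,0,.018]); col=int(round(T[0])); rows=np.where(G[240:290,col])[0]+240
    col2=int(round(Lo[0])); rows2=np.where(G[240:290,col2])[0]+240
    dz=T[1]-proj(sc,p+r+[0,0,.01])[1]
    print(f,"pred top",T.round(1),"seen",rows.min(),"pred bottom",Lo.round(1),"seen",rows2.max(),"px per 10mm",dz.round(1))
E
```

```text
[ 0.61451429 -0.0065673   0.0945    ] [ 0.50986422 -0.03072304  0.0945    ] 0.10740174680993099 yaw 12.99759240674738
0.15 pred top [293.9 253.2] seen 255 pred bottom [288.9 268. ] seen 285 px per 10mm 5.0
0.35 pred top [305.  254.9] seen 257 pred bottom [300.2 269.9] seen 268 px per 10mm 5.1
0.5 pred top [313.5 256.3] seen 259 pred bottom [308.8 271.3] seen 269 px per 10mm 5.1
0.65 pred top [322.1 257.6] seen 260 pred bottom [317.5 272.8] seen 271 px per 10mm 5.1
0.85 pred top [333.7 259.4] seen 265 pred bottom [329.3 274.7] seen 273 px per 10mm 5.2
```

The handle's lower edge follows the level prediction to within about 0.6 px, so the wrench lies flat on the nut. Handing in.

```bash
python3 -c "
from station import *
print(job_done())"
```

```text
the job is handed in; nothing more can be done
None
```

The nut is tightened to its stop as best I can tell: resistance rose above 2 N m at two wrench positions one tooth apart. The wrench was first laid flat, rivets up, and let go; it now lies flat on the nut, released, and I handed the job in at about 29 s.

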